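# Shut the sample box and hold the index pin out

## Robot

A 6-joint arm with a two-finger parallel gripper is mounted at the origin on a cart in front of the work surface, level with it; the furniture and walls round the work are solid. World frame = base frame: x ahead of the robot, y to its left, z up, the work surface at z = 0. Lengths are in m, angles in rad, forces in N, time in s.
With the tool pointing down it reaches from about 0.35 to 0.875 m from the base axis. Payload 15.5 kg.
Tool frame: the origin (TCP) lies at the very end of the fingers, on their centre line; the grasp point (between the pads) lies arm.grip_point_offset behind it (arm.grip_point_offset is the distance from the TCP to the grasp point, in m); z points along the fingers, y is the direction in which the jaws open and shut (so a half turn about z gives the same grasp; the last joint's range is limited). The gripper opens to 85 mm and grips with 20 to 120 N. Pads are 22 mm wide; open, the fingers measure 114 mm over their backs; the gripper's body (76 mm by 85 mm) begins 54 mm behind the grasp point. The pads swing forward as they close: fully open they stand 13 mm farther back than shut.
Start: joints at [1.008, 0.494, 1.345, -0, 1.302, -0.096], TCP at [0.282, 0.558, 0.194] pointing down, gripper open.
Joint ranges: [-2.91, 2.91], [-0.82, 2.16], [0.22, 2.67], [-1.22, 4.37], [0.12, 2.79], [-3.08, 3.08]. Speed limits (rad/s): [1.89, 1.89, 2.57, 3.01, 3.01, 3.01].

## Interface

Orientations are given as a unit quaternion [x, y, z, w].
In Python, from workcell import readout, imaging, arm gives the robot as it stands.
- The arm moves only by the shell command python3 -m inch 'ROWS' [FORCE]. ROWS is JSON, a list of rows, each an object with "translation": the shift along the world's x, y, z scaled (see below), a list of three; "twist": the turn, a rotation vector about the world's x, y, z scaled (see below), a list of three; "gripper": the finger opening in mm, from 0 to 85.4. A call has exactly 8 rows; each row shifts and turns the commanded pose from where the row before left it; what a row does not reach is not made up. The controller multiplies each number of a shift by 0.04 m and each number of a turn by 4 degrees. A row lasts 1/10 s, in which the tool goes at most 50 mm and 8.59 degrees, less where a joint would pass 70% of its speed; a pose out of reach is approached as far as the arm can. A call with a number of a shift or a turn outside -1 to 1 is refused whole. A call with a gripper value outside its range is refused whole. The fingers move at their own pace and stop on an object; FORCE is the grip in N (left out, the last holds). Time passes only in rows, so rows that do not move let the fingers close, or fill a call up. It gives the time, the measured TCP pose, the force and the opening at its end, in the units of the state.
- readout.observe(): the state, without advancing time (a new reading comes with each control period).
- imaging.snapshot(name): name is "scene" or "top" or "wrist"; returns (picture, depth): 480x640x3 uint8, red, green, blue; 480x640 float32, m along the optical axis (not along the pixel's ray), 0 where there is no reading.
- imaging.camera_info(name): a dict with "mtx" (3x3 intrinsics, pixels), "position" and "attitude" of the camera in the world. Camera axes: x right, y up, looking along -z (the intrinsics and any distortion apply to the point x, -y, -z); pixel columns grow to the right and rows downward; lengths in m; the calibration is good to about 2 mm. A picture is of the moment at which its call begins: read the wrist's pose just before it. camera_info takes no time and is no camera call; for the wrist camera it gives the pose at the moment of the call.
- arm.close_job(): hands the job in, once; it reports no verdict.
The state is a dict: "time_s": time; "q": joint angles; "qvel": joint speeds; "effort": joint torques, N m; "tool_pos": TCP position; "tool_rot": TCP orientation; "force": force on the tool from outside, world axes, zero at the start; "wrist_torque": the same for the moment, N m; "finger_gap": opening from 0.0 (shut) to 1.0 (fully open).
Only numpy, scipy, OpenCV 4.12 (cv2) and the standard library are available. Lean on these libraries where they do the work, as an engineer would, in place of code of your own. Each camera call takes 0.05 s, during which the arm holds its last target.

## Task

Press the hinged lid of the sample box on the turntable shut until it snaps past its catch. Then take the round knob of the spring-loaded index pin beside the box, pull it straight up as far as it goes, so that the pin is clear of its hole in the disc, and finish still holding it up there; it springs back if you let go. Do not draw the pin out while the lid is open, and leave the vial, the capped sample tube and the tape roll undisturbed.

Things in the scene. Friction and masses are not known exactly. Their poses are not given: they have to be found in the camera images.
- turntable: Fixed turntable: round base (radius 118 mm), aluminium disc (radius 112, top 26 mm up) with 12 index holes, on it a white open box 130 (x) x 100 (y) mm, rim 84 mm up, with a grey lid. Origin: centre of the underside, on the worktop; z up; x from the lid's front edge to its hinge; the index pin and its bracket (to 151 mm out, top 68 mm up, steel bush radius 10 up to 74 mm) stand on the -y side.
- lid (a joint): Lid angle, rad: 0 fully shut, level on the box; grows as it opens (starts 0.5 to 1.0, stop 1.2). Stiff hinge: it stays where it is left. Near shut, a nose under its front edge meets a sprung roller in the box's front at about 0.07 rad; it takes roughly 5 to 10 N down near the front edge to press it past, then it goes on to under 0.01 and stays.
- lid_hinge (a point): Point on the lid's hinge axis, middle of the box's far side, 85 mm above the worktop. The axis is parallel to the turntable's y. The lid is a plate 104 mm wide that reaches 142 mm from the axis; its underside lies in the plane of the axis and it is 10 mm thick.
- lid_press (a point): Point on the lid's upper face, on its middle line, 110 mm from the hinge axis and 32 mm behind the front edge: the place to press. Moves with the lid; 95 mm above the worktop when shut.
- plunger (a joint): Lift of the index pin, m: 0 seated in its hole in the disc (8 mm deep), grows upward to a stop at 0.016 (fully out). A spring pushes it down with 4 N when seated and 8 N when fully out; the pin (8 mm thick) is clear of the hole from 0.008.
- pull_knob: Bare metal round knob on top of the index pin: upright cylinder, 24 mm diameter, 30 mm high, moves with the pin. Its underside is 86 mm above the worktop when seated. Origin: on the pin's axis, 60 mm below the knob's underside (at the seat hole's mouth when seated), 98 mm from the turntable's axis along its -y; 12 mm of free space below it down to the bush, the shut lid 34 mm from its side.
- knob_mid (a point): Centre of the pull knob, 15 mm above its underside: the place to grip it, from above.
- seat_hole (a point): Mouth of the hole in the disc in which the index pin sits, 26 mm above the worktop, straight below the knob.
- vial: Bystander: white plastic vial with a snap cap, 36 mm wide, 90 mm high, stands upright to the left. Origin: centre of its underside.
- sample_jar: Bystander: fat capped sample tube with a dark cap, 33 mm wide, 104 mm high, stands upright to the left. Origin: centre of its underside.
- tape: Bystander: roll of tape lying flat, 54 mm wide, 13 mm high, on the strip in front of the sink. Origin: centre of its underside.

How it is judged:
On the way, in this order (a step that is already met when the one before it is completed fails the run):
1. the lid is pressed shut past its catch, the pin still seated (value of joint lid below 0.03 rad and value of joint plunger below 0.006 m), for 0.2 s.
2. the knob is held in the fingers with the pin fully up (value of joint plunger above 0.013 m and contact force between the fingers and pull_knob above 2 N), for 0.3 s.
At the end, for the whole second after the job is handed in: The lid is shut past its catch (under 0.03 rad), the index pin is lifted at least 13 mm of its 16 mm travel, and the fingers still hold the knob up there (over 2 N contact) through the last second (all of step 2 and value of joint lid below 0.03 rad and z of pull_knob in the frame of seat_hole above 0.013 m); the arm keeps its last pose, push and grip.
It fails at once if the pin is drawn out of its hole while the lid is open (value of joint plunger above 0.008 m and value of joint lid above 0.06 rad).
It fails at once if a bystander is shoved or tipped (distance of any of vial, sample_jar, tape from where it was at the start of the episode above 0.03 m or angle between any of vial, sample_jar's own z axis and vertical above 0.4 rad).
It also fails if it takes over 45 s, if anything falls off the work surface, if the arm or the gripper's body presses on something with over 40 N, if the wrist force passes 120 N, or if a joint passes its speed limit or range.

## Working session

There is one attempt and no reset: what is moved stays moved. The work goes in short steps, Python scripts to look and compute and a shell command to move; the robot and the scene stay as the last step left them, time stands still between calls to the robot, and variables do not carry over. Pictures are saved under pics/ and viewed, and the job is handed in when it is done.

```bash
ls; mkdir -p pics
cat > h.py <<'E'
import numpy as np,cv2
from scipy.spatial.transform import Rotation as R
from workcell import readout, imaging, arm
def cloud(name):
    ci=imaging.camera_info(name); pic,d=imaging.snapshot(name)
    K=np.array(ci["mtx"]); v,u=np.mgrid[:480,:640]
    x=(u-K[0,2])/K[0,0]*d; y=(v-K[1,2])/K[1,1]*d
    P=np.stack([x,-y,-d],-1)
    a=ci["attitude"]; Rm=R.from_quat(a).as_matrix() if np.size(a)==4 else np.array(a).reshape(3,3)
    W=P@Rm.T+np.array(ci["position"]); W[d==0]=np.nan
    return pic,W
E
python3 - <<'E'
from h import *
print(readout.observe()); print(arm.grip_point_offset)
for n in ("scene","top"):
    print(imaging.camera_info(n))
    p,W=cloud(n); cv2.imwrite(f"pics/{n}0.png",p[:,:,::-1]); np.save(f"{n}0.npy",W)
E
```

```text
pics
{'time_s': 0.0, 'q': array([ 1.00749689e+00,  4.94225138e-01,  1.34615013e+00, -2.49298028e-05,
        1.30251443e+00, -9.54671840e-02]), 'qvel': array([ 1.85289062e-04,  1.21571261e-03, -1.07309178e-03, -1.30502912e-03,
        2.03739790e-05, -6.04798790e-06]), 'effort': array([ 5.86415015e-03, -8.82172108e+01, -3.83861732e+01,  2.55946952e-04,
        1.03676162e-02, -4.82487735e-05]), 'tool_pos': array([0.2816043 , 0.55748826, 0.19366777]), 'tool_rot': array([ 2.31785497e-01,  9.72766705e-01, -6.17548572e-04, -1.98400755e-04]), 'force': array([-0.2459326 , -0.36383464, -0.40375277]), 'wrist_torque': array([0.00971441, 0.03421311, 0.00053545]), 'finger_gap': 0.9997132210961678}
0.0187
{'mtx': array([[440.05806977,   0.        , 323.47239407],
       [  0.        , 440.05806977, 238.39387852],
       [  0.        ,   0.        ,   1.        ]]), 'position': array([ 0.0453965 , -0.02826535,  0.80926183]), 'attitude': array([ 0.28494907, -0.16455053, -0.46604045,  0.82129986])}
{'mtx': array([[505.24366237,   0.        , 320.16375457],
       [  0.        , 505.24366237, 244.90178521],
       [  0.        ,   0.        ,   1.        ]]), 'position': array([0.34698277, 0.25399898, 1.28779243]), 'attitude': array([ 0.05224273, -0.04911404, -0.69926532,  0.711257  ])}
```

View pics/scene0.png

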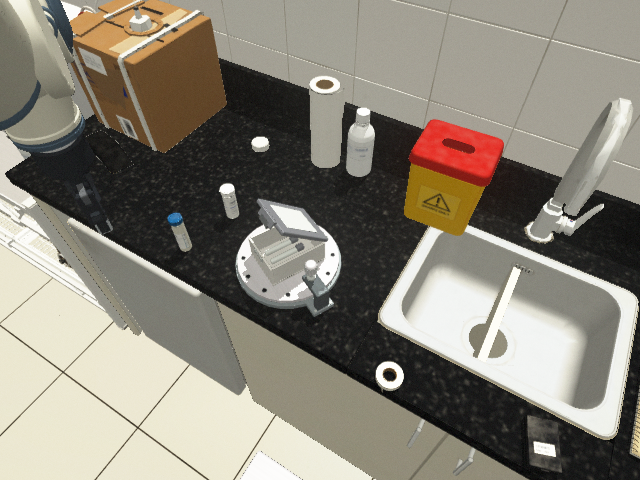

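View pics/top0.png

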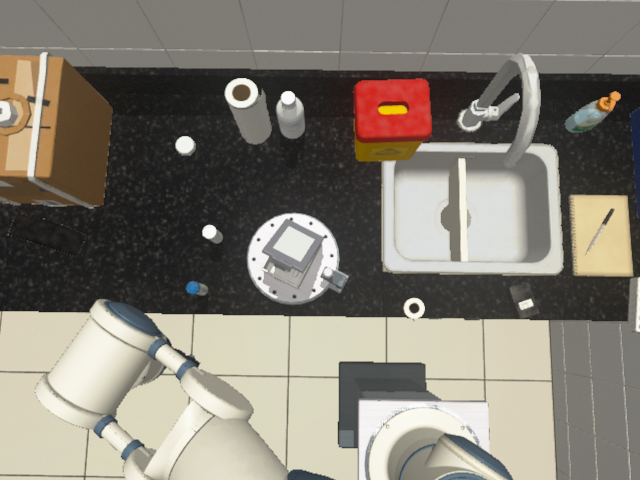

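The scene view shows the turntable at about (288,262) with its lid open, and the knob at about (312,268). The vial is at (230,200), the blue-capped tube at (180,232) and the tape at (390,376). The top view shows the disc at about (293,258) and the bracket at (333,278). Next I'll measure positions from the depth data.

Run:
```python
from h import *
for n,box,kn in (("scene",(220,185,350,320),(300,255,335,310)),("top",(240,205,355,310),(318,262,352,296))):
    W=np.load(n+"0.npy"); x0,y0,x1,y1=box
    P=W[y0:y1,x0:x1].reshape(-1,3); P=P[~np.isnan(P[:,0])]
    D=P[(abs(P[:,2]-.026)<.006)]
    c,r=cv2.minEnclosingCircle(D[:,:2].astype(np.float32)); print(n,"disc",c,r,np.median(D[:,2]))
    # table check
    T=P[P[:,2]<.008]; print("table z",np.median(T[:,2]) if len(T) else None)
    x0,y0,x1,y1=kn
    Q=W[y0:y1,x0:x1].reshape(-1,3); 
    for lo,hi in((.108,.122),(.085,.108),(.06,.08)):
        q=Q[(Q[:,2]>lo)&(Q[:,2]<hi)]; print(lo,len(q),q.mean(0) if len(q) else'',np.ptp(q,axis=0) if len(q) else '')
    for y in range(y0,y1,3): print(y,[tuple((1000*W[y,x]).round().astype(int)) if W[y,x,0]==W[y,x,0] else None for x in range(x0,x1,5)])
```

```text
scene disc (0.4889264404773712, 0.36489325761795044) 0.17681892216205597 0.026328868172239783
table z 5.4944168175197206e-06
0.108 115 [0.45143533 0.23888182 0.11428215] [0.0238631  0.02398265 0.01007782]
0.085 65 [0.44715466 0.23508342 0.09966335] [0.02129685 0.02366309 0.01674018]
0.06 440 [0.44845566 0.22965241 0.06801304] [0.0869205  0.0885442  0.01941405]
255 [(np.int64(480), np.int64(282), np.int64(83)), (np.int64(489), np.int64(276), np.int64(77)), (np.int64(501), np.int64(272), np.int64(66)), (np.int64(511), np.int64(266), np.int64(58)), (np.int64(523), np.int64(261), np.int64(48)), (np.int64(543), np.int64(260), np.int64(26)), (np.int64(549), np.int64(250), np.int64(26))]
258 [(np.int64(479), np.int64(282), np.int64(74)), (np.int64(490), np.int64(277), np.int64(64)), (np.int64(500), np.int64(271), np.int64(57)), (np.int64(511), np.int64(266), np.int64(48)), (np.int64(522), np.int64(260), np.int64(39)), (np.int64(537), np.int64(256), np.int64(24)), (np.int64(540), np.int64(245), np.int64(27))]
261 [(np.int64(479), np.int64(283), np.int64(63)), (np.int64(490), np.int64(277), n
[... 9008 characters left out ...]
64(2)), (np.int64(421), np.int64(189), np.int64(4))]
292 [(np.int64(411), np.int64(265), np.int64(28)), (np.int64(411), np.int64(252), np.int64(14)), (np.int64(412), np.int64(239), np.int64(0)), (np.int64(413), np.int64(227), np.int64(-2)), (np.int64(413), np.int64(214), np.int64(-2)), (np.int64(413), np.int64(201), np.int64(-3)), (np.int64(413), np.int64(189), np.int64(4))]
295 [(np.int64(404), np.int64(264), np.int64(16)), (np.int64(404), np.int64(252), np.int64(2)), (np.int64(405), np.int64(239), np.int64(-4)), (np.int64(405), np.int64(227), np.int64(6)), (np.int64(405), np.int64(214), np.int64(3)), (np.int64(405), np.int64(201), np.int64(0)), (np.int64(406), np.int64(188), np.int64(-3))]
```

Run:
```python
import cv2
a=cv2.imread("pics/scene0.png")[170:330,210:360]; b=cv2.imread("pics/top0.png")[200:310,235:365]
cv2.imwrite("pics/s_crop.png",cv2.resize(a,None,fx=3.7,fy=3.7,interpolation=2)); cv2.imwrite("pics/t_crop.png",cv2.resize(b,None,fx=5,fy=5,interpolation=2))
```

```text
(no output)
```

View pics/s_crop.png

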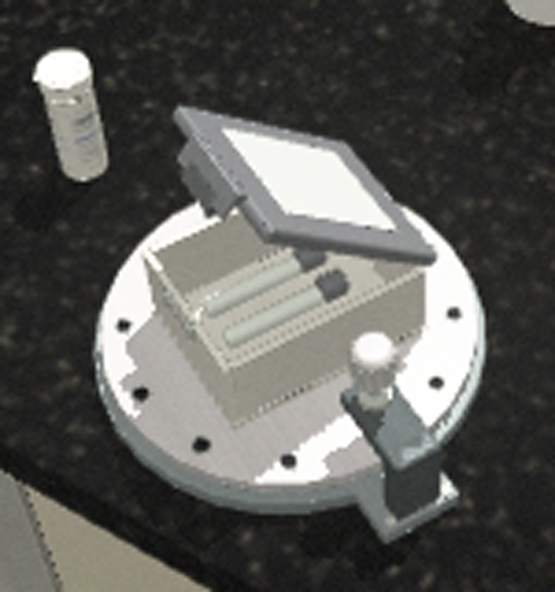

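View pics/t_crop.png

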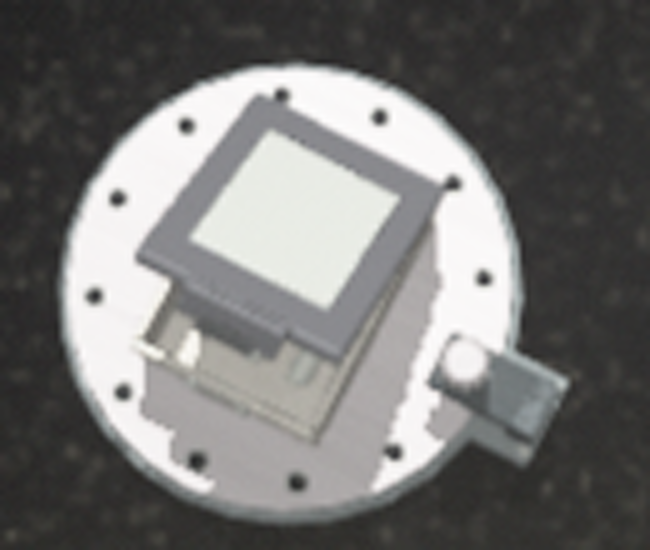

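Run:
```python
from h import *
from scipy.optimize import least_squares
for n in("scene","top"):
    W=np.load(n+"0.npy").reshape(-1,3); W=W[~np.isnan(W[:,0])]
    r=np.hypot(W[:,0]-.49,W[:,1]-.323)
    D=W[(r<.135)&(abs(W[:,2]-.026)<.005)]
    # outer boundary by angle bins
    c=np.array([.49,.323])
    for _ in range(5):
        a=np.arctan2(D[:,1]-c[1],D[:,0]-c[0]); rr=np.hypot(*(D[:,:2]-c).T); b=((a+np.pi)/(2*np.pi)*48).astype(int)
        pts=np.array([D[b==k][np.argsort(rr[b==k])[-2],:2] for k in range(48) if (b==k).sum()>3])
        s=least_squares(lambda p:np.hypot(*(pts-p[:2]).T)-p[2],[*c,.113],loss="soft_l1",f_scale=.002).x; c=s[:2]
    print(n,"centre",s)
    k={"scene":[.4500,.239],"top":[.453,.2415]}[n]
    K=W[(np.hypot(W[:,0]-k[0],W[:,1]-k[1])<.02)&(W[:,2]>.112)]
    kc=(K[:,:2].max(0)+K[:,:2].min(0))/2; print("knob top",kc,len(K)); v=s[:2]-kc; print("dist",np.hypot(*v),"yaw of turntable y:",np.degrees(np.arctan2(v[1],v[0])),"-> x yaw",np.degrees(np.arctan2(v[1],v[0]))-90)
    L=W[(r<.14)&(W[:,2]>.098)&(np.hypot(W[:,0]-.452,W[:,1]-.24)>.03)]
    best=0;rng=np.random.default_rng(0)
    for _ in range(400):
        q=L[rng.choice(len(L),3,replace=False)]; nn=np.cross(q[1]-q[0],q[2]-q[0]); m=np.linalg.norm(nn)
        if m<1e-5: continue
        nn/=m; I=abs((L-q[0])@nn)<.003
        if I.sum()>best: best=I.sum();J=I
    P=L[J]; m=P.mean(0); nn=np.linalg.svd(P-m,full_matrices=False)[2][2]; nn*=np.sign(nn[2])
    print("lid n",nn,"angle",np.arccos(nn[2]),"x yaw",np.degrees(np.arctan2(nn[1],nn[0])), len(P),"mean",m,"zrange",P[:,2].min(),P[:,2].max())
    print("corners",cv2.boxPoints(cv2.minAreaRect(P[:,:2].astype(np.float32))))
for nm,uv in(("vial",(230,190)),("jar",(176,220)),("tape",(390,376)),):
    W=np.load("scene0.npy"); print(nm,W[uv[1],uv[0]])
```

```text
scene centre [0.49551953 0.32665943 0.1102152 ]
knob top [0.45273142 0.23900234] 90
dist 0.09754274328807333 yaw of turntable y: 63.98157656945155 -> x yaw -26.018423430548452
lid n [ 0.58219404 -0.3008475   0.75534157] angle 0.7146211486621014 x yaw -27.327560790436632 1374 mean [0.50603693 0.31727806 0.14696783] zrange 0.09802155213381547 0.18762270701158157
corners [[0.44087434 0.29696444]
 [0.5343828  0.25018486]
 [0.5813761  0.34412053]
 [0.4878676  0.3909001 ]]
top centre [0.49798852 0.32929914 0.11078072]
knob top [0.45316635 0.24253638] 75
dist 0.09765655724011628 yaw of turntable y: 62.678849799384516 -> x yaw -27.321150200615484
lid n [ 0.5884166  -0.2964708   0.75224396] angle 0.7193351484187537 x yaw -26.741025016102228 1688 mean [0.51128684 0.32220681 0.1455831 ] zrange 0.09803251156012815 0.19222013310105623
corners [[0.44245517 0.29899552]
 [0.5386635  0.25105605]
 [0.5849161  0.343879  ]
 [0.48870778 0.3918185 ]]
vial [0.55018681 0.51724883 0.08790519]
jar [0.4109422  0.54860142 0.10245098]
tape [ 0.37989017  0.02042776 -0.00140051]
```

```bash
python3 -m inch '[{"translation":[0,0,1],"twist":[0,0,0],"gripper":0},{"translation":[0.7,-0.8,0],"twist":[0,0,0],"gripper":0},{"translation":[0.7,-0.8,0],"twist":[0,0,0],"gripper":0},{"translation":[0.7,-0.8,0],"twist":[0,0,0],"gripper":0},{"translation":[0.7,-0.8,0],"twist":[0,0,0],"gripper":0},{"translation":[0.7,-0.8,0],"twist":[0,0,0],"gripper":0},{"translation":[0.7,-0.8,0],"twist":[0,0,0],"gripper":0},{"translation":[0.7,-0.7,0],"twist":[0,0,0],"gripper":0}]' 60
```

```text
time_s: 0.9
tool_pos: [0.4786, 0.3361, 0.2341]
tool_rot: [0.232, 0.973, -0.0, -0.0]
force: [0.8, 0.0, 0.3]
finger_gap: -0.001
```

```bash
python3 -m inch '[{"translation":[0,0,-0.5],"twist":[0,0,0],"gripper":0},{"translation":[0,0,-0.5],"twist":[0,0,0],"gripper":0},{"translation":[-0.06,0.03,-0.25],"twist":[0,0,0],"gripper":0},{"translation":[-0.06,0.03,-0.25],"twist":[0,0,0],"gripper":0},{"translation":[-0.06,0.03,-0.25],"twist":[0,0,0],"gripper":0},{"translation":[-0.06,0.03,-0.25],"twist":[0,0,0],"gripper":0},{"translation":[-0.06,0.03,-0.25],"twist":[0,0,0],"gripper":0},{"translation":[0,0,0],"twist":[0,0,0],"gripper":0}]'
python3 - <<'E'
from h import *
p,W=cloud("scene"); cv2.imwrite("pics/s1.png",cv2.resize(p[150:330,180:380,::-1],None,fx=3,fy=3))
E
```

```text
time_s: 1.7
tool_pos: [0.4648, 0.3438, 0.143]
tool_rot: [0.232, 0.973, -0.001, -0.001]
force: [-0.1, -0.1, 0.4]
finger_gap: -0.002
```

View pics/s1.png

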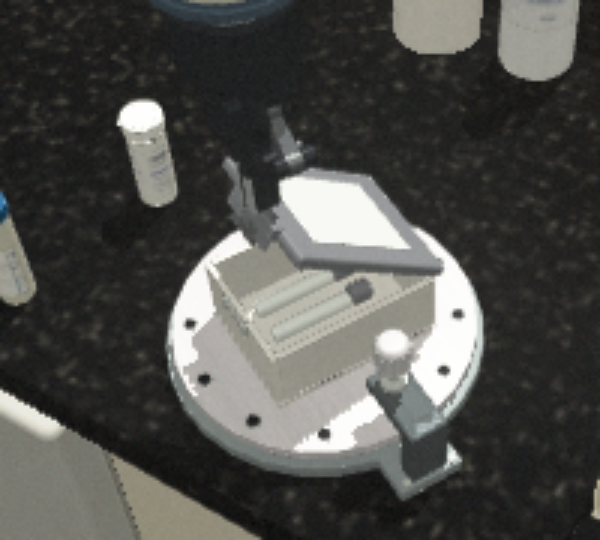

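```bash
cat >> h.py <<'E'
def lid(W):
    W=W.reshape(-1,3); W=W[~np.isnan(W[:,0])]
    r=np.hypot(W[:,0]-.515,W[:,1]-.319)
    L=W[(r<.06)&(W[:,2]>.088)&(W[:,2]<.2)]
    best=0;rng=np.random.default_rng(0)
    for _ in range(400):
        q=L[rng.choice(len(L),3,replace=False)]; nn=np.cross(q[1]-q[0],q[2]-q[0]); m=np.linalg.norm(nn)
        if m<1e-5: continue
        nn/=m; I=abs((L-q[0])@nn)<.003
        if I.sum()>best: best=I.sum();J=I
    P=L[J]; m=P.mean(0); nn=np.linalg.svd(P-m,full_matrices=False)[2][2]; nn*=np.sign(nn[2])
    return np.arctan2(nn@[.893,-.449,0],nn[2]),nn,len(P),m
E
python3 - <<'E'
from h import *
p,W=cloud("scene"); print(lid(W))
p,W=cloud("wrist"); print(lid(W));cv2.imwrite("pics/w1.png",p[:,:,::-1])
E
```

```text
(np.float64(0.6562922721187099), array([ 0.54143857, -0.28184511,  0.79209066]), 1192, array([0.51146397, 0.31101004, 0.13423867]))
(np.float64(0.6482603741837586), array([ 0.54012358, -0.27030117,  0.79699674]), 3230, array([0.48100626, 0.33661369, 0.16174737]))
```

View pics/w1.png

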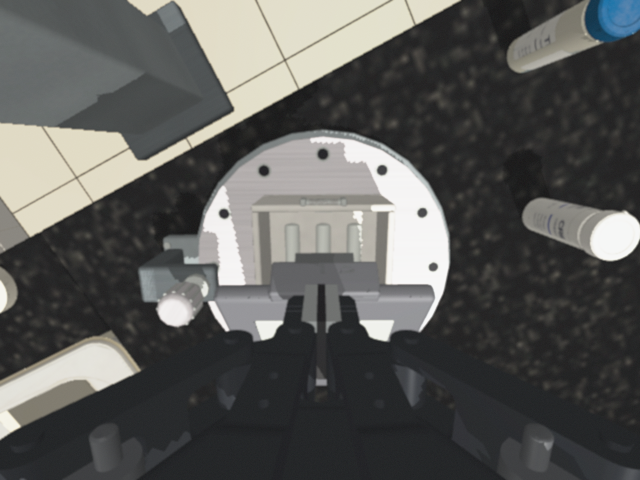

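Run:
```python
from h import *
print(readout.observe()["tool_pos"],readout.observe()["force"])
p,W=cloud("wrist")
for v in range(240,400,10): print(v,[tuple((1000*W[v,u]).round().astype(int).tolist()) if W[v,u,0]==W[v,u,0] else None for u in (270,285,297,310,322,334,346,360)])
cv2.imwrite("pics/w1c.png",cv2.resize(p[220:420,200:440,::-1],None,fx=3,fy=3,interpolation=2))
```

```text
[0.46606675 0.3439916  0.14459765] [-0.43755894 -0.0141568   1.03421499]
240 [(454, 301, 30), (458, 315, 40), (463, 323, 39), (470, 332, 30), (471, 342, 44), (479, 350, 31), (481, 360, 38), (487, 370, 38)]
250 [(462, 297, 30), (466, 310, 39), (470, 319, 40), (478, 328, 30), (479, 338, 41), (487, 346, 29), (489, 356, 37), (495, 366, 37)]
260 [(469, 293, 33), (474, 306, 38), (447, 341, 164), (450, 346, 164), (452, 352, 164), (455, 356, 162), (457, 362, 164), (505, 362, 30)]
270 [(476, 290, 36), (447, 335, 169), (450, 340, 168), (453, 345, 168), (455, 350, 169), (458, 355, 169), (460, 360, 169), (463, 366, 167)]
280 [(448, 327, 172), (451, 333, 172), (453, 338, 172), (456, 344, 173), (458, 348, 173), (461, 353, 172), (463, 358, 173), (466, 364, 172)]
290 [(451, 326, 176), (454, 332, 177), (456, 337, 175), (453, 345, 191), (456, 350, 191), (458, 354, 191), (466, 356, 176), (468, 362, 177)]
300 [(456, 322, 173), (459, 329, 174), (455, 339, 191), (454, 345, 201), (455, 350, 202), (458, 354, 201), (463, 356, 192), (474, 360, 174)]
310 [(462, 319, 169), (453, 335, 201), (455, 339, 200), (454
[... 496 characters left out ...]
, 232)]
350 [(449, 337, 236), (450, 341, 236), (452, 344, 237), (454, 346, 235), (465, 345, 218), (457, 353, 236), (458, 356, 236), (459, 359, 237)]
360 [(444, 341, 250), (446, 344, 250), (448, 346, 248), (456, 345, 236), (469, 343, 218), (456, 353, 242), (453, 357, 248), (454, 360, 250)]
370 [(445, 341, 253), (447, 344, 252), (448, 347, 253), (463, 341, 229), (472, 341, 219), (458, 352, 243), (453, 357, 253), None]
380 [(445, 342, 257), (447, 344, 255), (448, 347, 257), (466, 340, 229), (552, 301, 101), (461, 350, 243), (453, 357, 256), (454, 359, 257)]
390 [(446, 342, 260), (447, 345, 260), (449, 347, 258), (470, 338, 228), (630, 263, -2), (473, 345, 229), (452, 357, 260), (454, 359, 260)]
```

View pics/w1c.png

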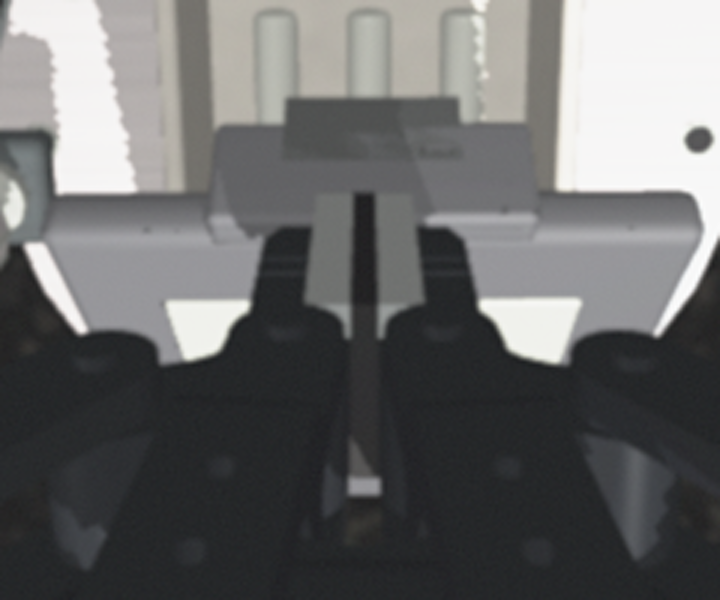

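Run:
```python
from h import *
print(imaging.camera_info("wrist"))
p,W=cloud("scene")
cv2.imwrite("pics/s2.png",cv2.resize(p[170:260,220:320,::-1],None,fx=6,fy=6,interpolation=2))
for v in range(190,240,4): print(v,[(u,)+tuple((1000*W[v,u]).round().astype(int).tolist()) if W[v,u,0]==W[v,u,0] else None for u in range(252,284,4)])
```

```text
{'mtx': array([[351.4053846 ,   0.        , 320.96234817],
       [  0.        , 351.4053846 , 244.10073059],
       [  0.        ,   0.        ,   1.        ]]), 'position': array([0.40688508, 0.37358149, 0.32303339]), 'attitude': array([-0.11094389, -0.0689595 ,  0.51974592,  0.84427497])}
190 [(252, 455, 360, 252), (256, 441, 337, 276), (260, 445, 332, 275), (264, 441, 320, 285), (268, 440, 310, 291), (272, 446, 307, 287), (276, 672, 482, 1), (280, 676, 472, 3)]
194 [(252, 631, 529, -3), (256, 448, 345, 257), (260, 447, 335, 262), (264, 444, 323, 272), (268, 442, 313, 278), (272, 442, 304, 283), (276, 446, 299, 283), (280, 667, 466, -1)]
198 [(252, 619, 519, -1), (256, 459, 357, 229), (260, 446, 335, 253), (264, 453, 332, 249), (268, 460, 329, 244), (272, 440, 304, 275), None, (280, 448, 293, 274)]
202 [(252, 607, 510, 0), (256, 491, 389, 172), (260, 452, 342, 234), (264, 450, 332, 241), (268, 435, 309, 268), (272, 433, 298, 276), (276, 435, 292, 277), (280, 442, 289, 273)]
206 [(252, 598, 504, -3), (256, 484, 384, 170), (260, 449, 341, 226), (264, 453, 335, 226), (268, 435, 310, 
[... 790 characters left out ...]
[(252, 544, 464, -1), (256, 549, 455, -1), (260, 451, 351, 163), (264, 450, 340, 171), (268, 450, 330, 177), (272, 455, 324, 176), (276, 462, 321, 170), (280, 470, 318, 164)]
230 [(252, 533, 455, 1), (256, 522, 432, 27), (260, 528, 425, 25), (264, 446, 338, 164), (268, 445, 328, 171), (272, 451, 322, 169), (276, 451, 313, 174), (280, 458, 309, 170)]
234 [(252, 508, 433, 26), (256, 478, 392, 84), (260, 484, 386, 82), (264, 492, 381, 76), (268, 500, 377, 70), (272, 509, 374, 62), (276, 445, 309, 171), (280, 448, 302, 173)]
238 [(252, 468, 395, 79), (256, 474, 390, 76), (260, 481, 385, 71), (264, 490, 382, 64), (268, 498, 377, 59), (272, 508, 375, 50), (276, 513, 368, 48), (280, 442, 298, 170)]
```

View pics/s2.png

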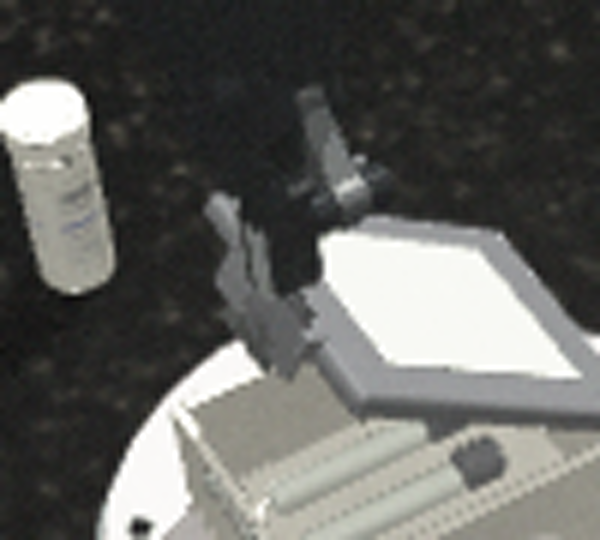

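```bash
python3 -m inch '[{"translation":[0,0,0.5],"twist":[0,0,0],"gripper":0},{"translation":[0,0,0.5],"twist":[0,0,0],"gripper":0},{"translation":[0,0,0.5],"twist":[0,0,0],"gripper":0},{"translation":[0,0,0.5],"twist":[0,0,0],"gripper":0},{"translation":[0,0,0],"twist":[0,0,0],"gripper":0},{"translation":[0,0,0],"twist":[0,0,0],"gripper":0},{"translation":[0,0,0],"twist":[0,0,0],"gripper":0},{"translation":[0,0,0],"twist":[0,0,0],"gripper":0}]'
python3 - <<'E'
from h import *
p,W=cloud("scene"); print(lid(W))
cv2.imwrite("pics/s3.png",cv2.resize(p[130:270,200:340,::-1],None,fx=4,fy=4,interpolation=2))
for n in("scene","wrist"):
    if n=="wrist": p,W=cloud(n); cv2.imwrite("pics/w3.png",p[:,:,::-1])
    V=W.reshape(-1,3); r=np.hypot(V[:,0]-.465,V[:,1]-.344)
    for lo in np.arange(.14,.28,.01):
        q=V[(r<.04)&(V[:,2]>lo)&(V[:,2]<lo+.01)]
        if len(q): print(n,round(lo,2),len(q),q.mean(0).round(3),np.ptp(q,axis=0).round(3))
E
```

```text
time_s: 2.75
tool_pos: [0.4655, 0.3436, 0.2235]
tool_rot: [0.232, 0.973, -0.0, -0.0]
force: [-0.4, 0.6, -0.4]
finger_gap: 0.002
(np.float64(0.652314367045337), array([ 0.54137548, -0.27499044,  0.79453939]), 1377, array([0.50889519, 0.31786078, 0.13833289]))
scene 0.14 10 [0.499 0.328 0.148] [0.01  0.018 0.002]
scene 0.15 95 [0.491 0.33  0.156] [0.032 0.057 0.01 ]
scene 0.16 250 [0.47  0.34  0.166] [0.057 0.072 0.01 ]
scene 0.17 271 [0.463 0.342 0.174] [0.045 0.074 0.01 ]
scene 0.18 2 [0.466 0.355 0.18 ] [0.007 0.01  0.001]
scene 0.26 26 [0.457 0.34  0.266] [0.013 0.025 0.009]
scene 0.27 61 [0.458 0.336 0.275] [0.021 0.026 0.009]
scene 0.28 62 [0.457 0.336 0.285] [0.012 0.026 0.01 ]
wrist 0.14 47 [0.497 0.329 0.149] [0.019 0.037 0.002]
wrist 0.15 895 [0.489 0.333 0.156] [0.058 0.061 0.01 ]
wrist 0.16 2455 [0.469 0.342 0.165] [0.057 0.077 0.01 ]
wrist 0.17 2301 [0.464 0.345 0.174] [0.043 0.075 0.009]
wrist 0.26 279 [0.456 0.348 0.267] [0.012 0.023 0.007]
wrist 0.27 700 [0.457 0.348 0.275] [0.014 0.024 0.01 ]
wrist 0.28 827 [0.457 0.348 0.285] [0.014 0.025 0.01 ]
```

View pics/s3.png

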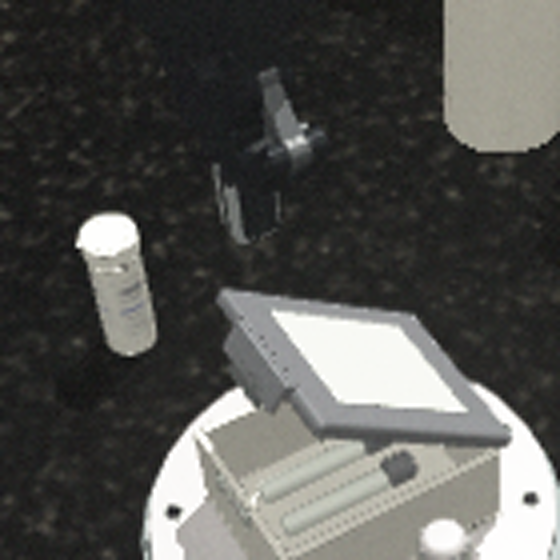

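View pics/w3.png

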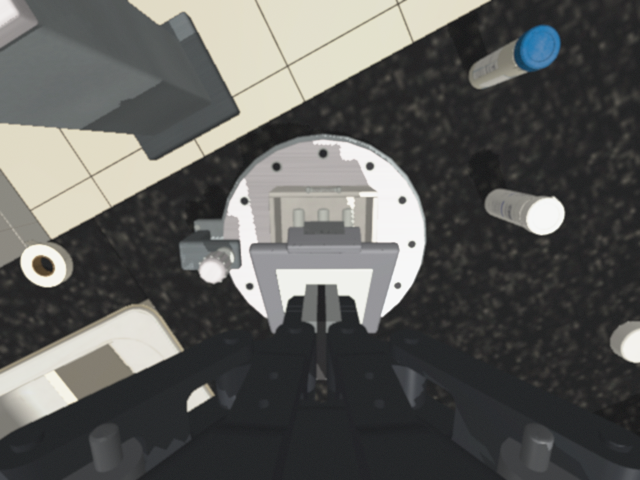

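The reported TCP z sits about 38 mm below the fingertips the two cameras show. Here the TCP reads 0.2235 while the lowest finger points are at about 0.262, yet x and y agree. I'll apply that as an offset and go on pressing, watching the lid angle and the force.

```bash
python3 -m inch '[{"translation":[0.27,-0.13,0],"twist":[0,0,0],"gripper":0},{"translation":[0,0,-0.75],"twist":[0,0,0],"gripper":0},{"translation":[0,0,-0.75],"twist":[0,0,0],"gripper":0},{"translation":[-0.06,0.03,-0.25],"twist":[0,0,0],"gripper":0},{"translation":[-0.06,0.03,-0.25],"twist":[0,0,0],"gripper":0},{"translation":[-0.06,0.03,-0.25],"twist":[0,0,0],"gripper":0},{"translation":[-0.06,0.03,-0.25],"twist":[0,0,0],"gripper":0},{"translation":[-0.06,0.03,-0.25],"twist":[0,0,0],"gripper":0}]'
python3 - <<'E'
from h import *
p,W=cloud("scene"); print(lid(W)); print(readout.observe()["force"])
p,W=cloud("wrist"); print(lid(W));cv2.imwrite("pics/w4.png",p[:,:,::-1])
E
```

```text
time_s: 3.65
tool_pos: [0.4648, 0.345, 0.1141]
tool_rot: [0.232, 0.973, 0.0, 0.0]
force: [1.2, -0.1, 0.8]
finger_gap: 0.001
(np.float64(0.46122561879806334), array([ 0.39478283, -0.20590926,  0.89540376]), 1263, array([0.51165886, 0.30967386, 0.11943601]))
[-0.65384472  0.65655551 -1.59933337]
(np.float64(0.43800931653117386), array([ 0.37902899, -0.19070911,  0.90552033]), 2642, array([0.48067041, 0.33670239, 0.13585346]))
```

View pics/w4.png

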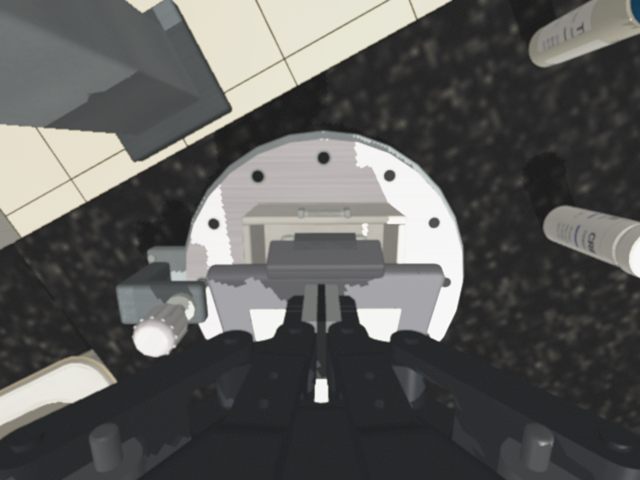

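The lid is down to about 0.45 rad, with the fingertips on its upper face just behind the front edge at about (320,285). Continuing down.

```bash
python3 -m inch '[{"translation":[-0.03,0.015,-0.15],"twist":[0,0,0],"gripper":0},{"translation":[-0.03,0.015,-0.15],"twist":[0,0,0],"gripper":0},{"translation":[-0.03,0.015,-0.15],"twist":[0,0,0],"gripper":0},{"translation":[-0.03,0.015,-0.15],"twist":[0,0,0],"gripper":0},{"translation":[-0.03,0.015,-0.15],"twist":[0,0,0],"gripper":0},{"translation":[-0.03,0.015,-0.15],"twist":[0,0,0],"gripper":0},{"translation":[-0.03,0.015,-0.15],"twist":[0,0,0],"gripper":0},{"translation":[0,0,0],"twist":[0,0,0],"gripper":0}]'
python3 - <<'E'
from h import *
p,W=cloud("scene"); print(lid(W)); print(readout.observe()["force"])
E
```

```text
time_s: 4.55
tool_pos: [0.4557, 0.3486, 0.0714]
tool_rot: [0.232, 0.973, -0.0, -0.0]
force: [0.1, 0.0, -0.1]
finger_gap: -0.001
(np.float64(0.1133117661897649), array([ 0.09963382, -0.0536641 ,  0.993576  ]), 1452, array([0.51315836, 0.31268818, 0.10047354]))
[ 0.52711605 -0.03832584 -0.29014276]
```

```bash
python3 -m inch '[{"translation":[0,0,-0.06],"twist":[0,0,0],"gripper":0},{"translation":[0,0,-0.06],"twist":[0,0,0],"gripper":0},{"translation":[0,0,-0.06],"twist":[0,0,0],"gripper":0},{"translation":[0,0,-0.06],"twist":[0,0,0],"gripper":0},{"translation":[0,0,-0.06],"twist":[0,0,0],"gripper":0},{"translation":[0,0,0],"twist":[0,0,0],"gripper":0},{"translation":[0,0,0],"twist":[0,0,0],"gripper":0},{"translation":[0,0,0],"twist":[0,0,0],"gripper":0}]'
python3 - <<'E'
from h import *
p,W=cloud("scene"); print(lid(W)); print(readout.observe()["force"])
E
```

```text
time_s: 5.4
tool_pos: [0.4562, 0.3489, 0.0603]
tool_rot: [0.232, 0.973, -0.0, 0.0]
force: [-0.1, -0.2, -0.3]
finger_gap: -0.001
(np.float64(0.008781228678660305), array([ 0.00629846, -0.00703015,  0.99995545]), 1473, array([0.51309603, 0.31293776, 0.09546626]))
[-0.36280747 -0.51785528  1.0338798 ]
```

```bash
python3 -m inch '[{"translation":[0,0,-0.04],"twist":[0,0,0],"gripper":0},{"translation":[0,0,-0.04],"twist":[0,0,0],"gripper":0},{"translation":[0,0,-0.04],"twist":[0,0,0],"gripper":0},{"translation":[0,0,0],"twist":[0,0,0],"gripper":0},{"translation":[0,0,0],"twist":[0,0,0],"gripper":0},{"translation":[0,0,0],"twist":[0,0,0],"gripper":0},{"translation":[0,0,0],"twist":[0,0,0],"gripper":0},{"translation":[0,0,0],"twist":[0,0,0],"gripper":0}]'
python3 - <<'E'
from h import *
for n in("scene","top","wrist"):
    p,W=cloud(n); print(lid(W)); print(readout.observe()["force"])
E
```

```text
time_s: 6.25
tool_pos: [0.4565, 0.3492, 0.0571]
tool_rot: [0.232, 0.973, 0.001, 0.001]
force: [-8.1, -3.9, 33.4]
finger_gap: -0.001
(np.float64(0.0056850475406145405), array([ 0.00316846, -0.00635976,  0.99997476]), 1466, array([0.51315189, 0.3129412 , 0.09521571]))
[-7.34642574 -3.79728869 33.06334541]
(np.float64(-0.008806179675985923), array([0.04227517, 0.10356984, 0.99372335]), 79, array([0.50705484, 0.27904854, 0.09443721]))
[-8.50799919 -4.19014974 33.2614765 ]
(np.float64(0.0024720883643492885), array([0.0055905 , 0.00561315, 0.99996862]), 726, array([0.48316562, 0.34081279, 0.09395896]))
[-7.59556231 -3.39704717 32.36502432]
```

The lid is shut: 0.006 rad in the scene view, with a firm 33 N stop. Now up and across to above the knob, with the fingers part open.

```bash
python3 -m inch '[{"translation":[0,0,0.5],"twist":[0,0,0],"gripper":0},{"translation":[0,0,1],"twist":[0,0,0],"gripper":0},{"translation":[0,0,1],"twist":[0,0,0],"gripper":45},{"translation":[-0.03,-0.9,0],"twist":[0,0,0],"gripper":45},{"translation":[-0.03,-0.9,0],"twist":[0,0,0],"gripper":45},{"translation":[-0.03,-0.9,0],"twist":[0,0,0],"gripper":45},{"translation":[0,0,0],"twist":[0,0,0],"gripper":45},{"translation":[0,0,0],"twist":[0,0,0],"gripper":45}]'
python3 - <<'E'
from h import *
print(readout.observe()["tool_pos"])
p,W=cloud("scene"); print(lid(W)); cv2.imwrite("pics/s5.png",cv2.resize(p[130:330,200:400,::-1],None,fx=3,fy=3,interpolation=2))
for n in("scene","wrist","top"):
    if n!="scene": p,W=cloud(n); cv2.imwrite(f"pics/{n[0]}5.png",p[:,:,::-1])
    V=W.reshape(-1,3); K=V[(np.hypot(V[:,0]-.4525,V[:,1]-.2405)<.017)&(V[:,2]>.111)&(V[:,2]<.125)]
    if len(K): print(n,"knob",len(K),(K.max(0)+K.min(0))/2,np.ptp(K,axis=0))
    F=V[(np.hypot(V[:,0]-.4535,V[:,1]-.241)<.06)&(V[:,2]>.15)&(V[:,2]<.23)]
    if len(F): print(n,"finger zmin",np.percentile(F[:,2],[0,2,5]))
    ax=np.array([.893,-.449]);ay=np.array([.449,.893])
    F=F[F[:,2]<np.min(F[:,2])+.025]; c=np.array([.4535,.241]); q=(F[:,:2]-c)@np.stack([ax,ay],1)
    print(len(q),q.min(0),q.max(0),np.sort(q[:,1])[::max(1,len(q)//12)].round(3))
E
```

```text
time_s: 7.2
tool_pos: [0.4528, 0.2404, 0.1556]
tool_rot: [0.233, 0.973, 0.0, 0.0]
force: [0.0, 0.7, -0.2]
finger_gap: 0.526
[0.45278916 0.24041563 0.15559235]
(np.float64(0.0016684679361498164), array([ 0.00111293, -0.0015025 ,  0.99999825]), 1305, array([0.49939372, 0.32472673, 0.09563864]))
scene knob 101 [0.45265559 0.23842147 0.11499478] [0.02255617 0.02391487 0.00786275]
scene finger zmin [0.19482047 0.19633175 0.19781853]
162 [-0.01211782 -0.03906846] [0.00766785 0.02745204] [-0.039 -0.038 -0.037 -0.032 -0.031 -0.029  0.019  0.02   0.02   0.021
  0.021  0.021  0.026]
wrist knob 877 [0.45379907 0.24195167 0.11387799] [0.0226584  0.02297663 0.00575277]
wrist finger zmin [0.19285365 0.19610635 0.19885074]
2254 [-0.01296687 -0.03665032] [0.00998608 0.03569032] [-0.037 -0.033 -0.027 -0.024 -0.023 -0.023 -0.023  0.022  0.022  0.022
  0.026  0.032  0.035]Traceback (most recent call last):
  File "<stdin>", line 11, in <module>
    return _wrapreduction(a, np.minimum, 'min', axis, None, out,
                          keepdims=keepdims, initial=initial, where=where)
    return ufunc.reduce(obj, axis, dtype, out, **passkwargs)
           ~~~~~~~~~~~~^^^^^^^^^^^^^^^^^^^^^^^^^^^^^^^^^^^^^
ValueError: zero-size array to reduction operation minimum which has no identity
```

View pics/w5.png

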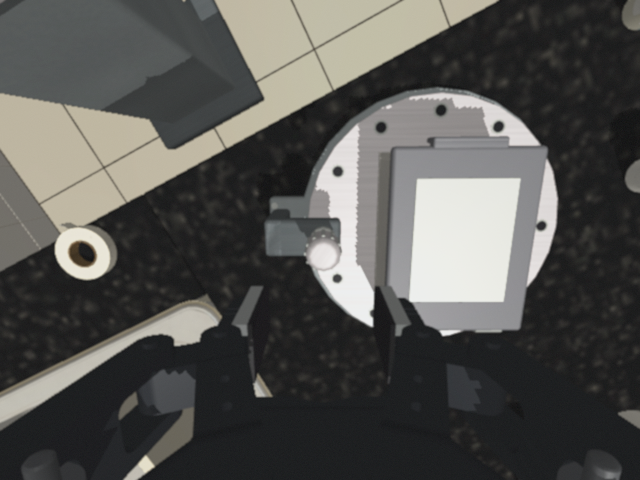

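View pics/s5.png

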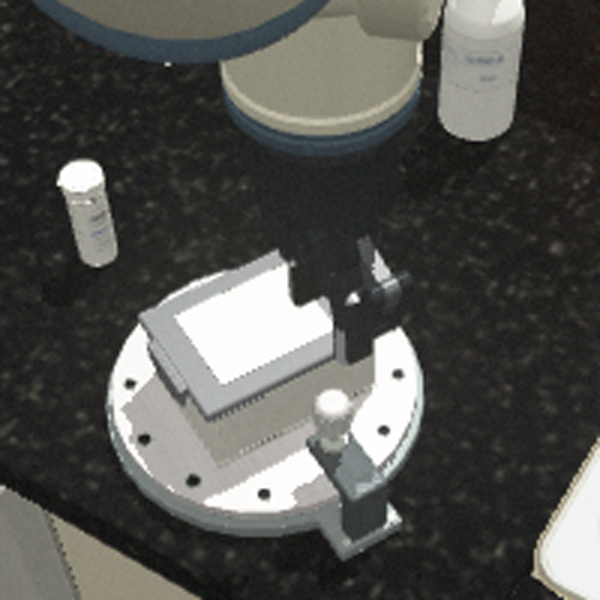

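The wrist view shows the shut lid and the knob at (323,250), with the fingers at (255,320) and (392,315). By depth they straddle the knob to within about 1 mm. Descending 112 mm.

```bash
python3 -m inch '[{"translation":[0.01,0.02,-0.7],"twist":[0,0,0],"gripper":45},{"translation":[0,0,-0.7],"twist":[0,0,0],"gripper":45},{"translation":[0,0,-0.3],"twist":[0,0,0],"gripper":45},{"translation":[0,0,-0.3],"twist":[0,0,0],"gripper":45},{"translation":[0,0,-0.3],"twist":[0,0,0],"gripper":45},{"translation":[0,0,-0.3],"twist":[0,0,0],"gripper":45},{"translation":[0,0,-0.2],"twist":[0,0,0],"gripper":45},{"translation":[0,0,0],"twist":[0,0,0],"gripper":45}]'
python3 - <<'E'
from h import *
print(readout.observe()["tool_pos"],readout.observe()["force"])
for n in("scene","wrist"):
    p,W=cloud(n); cv2.imwrite(f"pics/{n[0]}6.png",cv2.resize(p[150:320,220:400,::-1],None,fx=3,fy=3) if n=="scene" else p[:,:,::-1])
E
```

```text
time_s: 8.15
tool_pos: [0.4526, 0.2415, 0.0426]
tool_rot: [0.232, 0.973, -0.0, -0.001]
force: [0.3, 0.2, -0.0]
finger_gap: 0.524
[0.45263071 0.24146842 0.04262482] [ 0.27855748  0.2121939  -0.04160998]
```

View pics/w6.png

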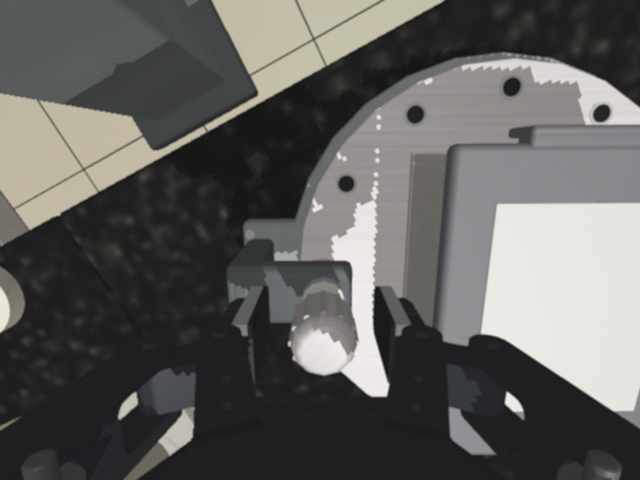

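View pics/s6.png

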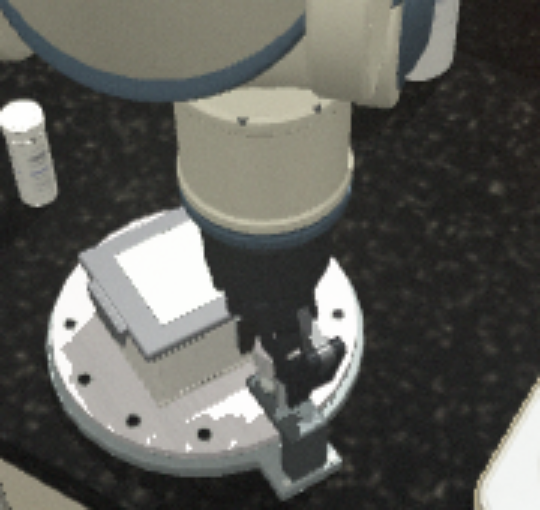

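The knob is centred between the pads: knob at column 323, pads at 262 and 380. Closing.

```bash
python3 -m inch '[{"translation":[0,0,0],"twist":[0,0,0],"gripper":0},{"translation":[0,0,0],"twist":[0,0,0],"gripper":0},{"translation":[0,0,0],"twist":[0,0,0],"gripper":0},{"translation":[0,0,0],"twist":[0,0,0],"gripper":0},{"translation":[0,0,0],"twist":[0,0,0],"gripper":0},{"translation":[0,0,0],"twist":[0,0,0],"gripper":0},{"translation":[0,0,0],"twist":[0,0,0],"gripper":0},{"translation":[0,0,0],"twist":[0,0,0],"gripper":0}]' 80
python3 - <<'E'
from h import *
p,W=cloud("wrist"); cv2.imwrite("pics/w7.png",p[:,:,::-1]); print(readout.observe()["force"],readout.observe()["finger_gap"]*85.4)
E
```

```text
time_s: 9.05
tool_pos: [0.4537, 0.2422, 0.0443]
tool_rot: [0.232, 0.973, 0.001, 0.001]
force: [-1.0, 3.0, 5.1]
finger_gap: 0.253
[-0.98391926  3.09476507  5.99213166] 21.407268934272135
```

View pics/w7.png

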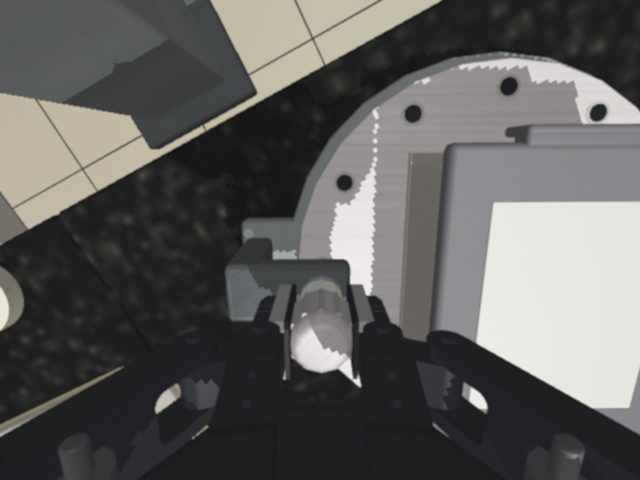

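The pads hold the knob at about (322,330), opening about 21 mm. Lifting in 3 mm rows.

```bash
python3 -m inch '[{"translation":[0,0,0.075],"twist":[0,0,0],"gripper":0},{"translation":[0,0,0.075],"twist":[0,0,0],"gripper":0},{"translation":[0,0,0.075],"twist":[0,0,0],"gripper":0},{"translation":[0,0,0.075],"twist":[0,0,0],"gripper":0},{"translation":[0,0,0.075],"twist":[0,0,0],"gripper":0},{"translation":[0,0,0],"twist":[0,0,0],"gripper":0},{"translation":[0,0,0],"twist":[0,0,0],"gripper":0},{"translation":[0,0,0],"twist":[0,0,0],"gripper":0}]' 80
python3 - <<'E'
from h import *
for n in("scene","wrist"):
    p,W=cloud(n); V=W.reshape(-1,3); K=V[(np.hypot(V[:,0]-.4535,V[:,1]-.2415)<.009)&(V[:,2]>.105)&(V[:,2]<.145)]
    print(n,len(K),np.median(K[:,2]),np.percentile(K[:,2],[10,50,90]))
    cv2.imwrite(f"pics/{n[0]}8.png",p[:,:,::-1])
print(lid(W),readout.observe()["force"])
E
```

```text
time_s: 9.9
tool_pos: [0.4536, 0.2422, 0.0587]
tool_rot: [0.232, 0.973, 0.001, 0.0]
force: [2.9, 4.6, -6.9]
finger_gap: 0.252
scene 7 0.1286452169877731 [0.12783058 0.12864522 0.13026425]
wrist 1902 0.12899431774750292 [0.12825649 0.12899432 0.12974556]
(np.float64(0.006832424742049584), array([ 0.00453783, -0.00619163,  0.99997054]), 30538, array([0.49946438, 0.33085556, 0.094377  ])) [ 2.55780611  5.29449346 -8.51175801]
```

View pics/w8.png

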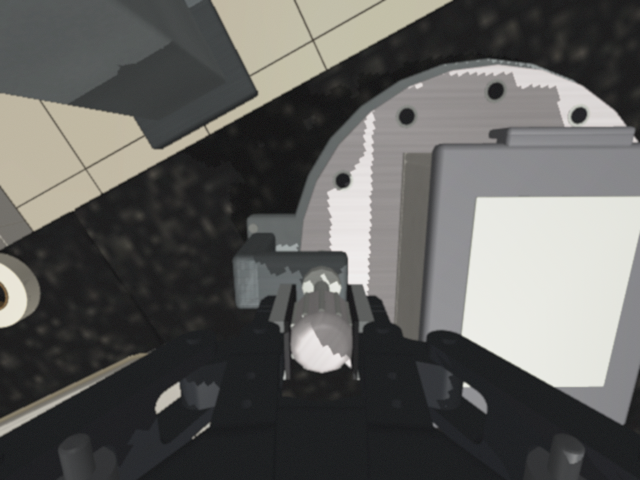

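```bash
python3 -m inch '[{"translation":[0,0,0.04],"twist":[0,0,0],"gripper":0},{"translation":[0,0,0.03],"twist":[0,0,0],"gripper":0},{"translation":[0,0,0],"twist":[0,0,0],"gripper":0},{"translation":[0,0,0],"twist":[0,0,0],"gripper":0},{"translation":[0,0,0],"twist":[0,0,0],"gripper":0},{"translation":[0,0,0],"twist":[0,0,0],"gripper":0},{"translation":[0,0,0],"twist":[0,0,0],"gripper":0},{"translation":[0,0,0],"twist":[0,0,0],"gripper":0}]' 80
python3 - <<'E'
from h import *
for n in("scene","wrist"):
    p,W=cloud(n); V=W.reshape(-1,3); K=V[(np.hypot(V[:,0]-.4535,V[:,1]-.2415)<.009)&(V[:,2]>.105)&(V[:,2]<.145)]
    print(n,len(K),np.percentile(K[:,2],[10,50,90]))
    cv2.imwrite(f"pics/{n[0]}9.png",p[:,:,::-1] if n=="wrist" else cv2.resize(p[150:320,220:400,::-1],None,fx=3,fy=3))
print(lid(W),readout.observe()["force"],readout.observe()["finger_gap"])
W0=np.load("scene0.npy"); p,W=cloud("scene")
for nm,uv in(("vial",(230,190)),("jar",(176,220)),("tape",(380,376))): print(nm,W0[uv[1],uv[0]],W[uv[1],uv[0]])
E
```

```text
time_s: 10.8
tool_pos: [0.4534, 0.2421, 0.0606]
tool_rot: [0.232, 0.973, 0.0, 0.0]
force: [7.7, 7.1, -27.7]
finger_gap: 0.257
scene 6 [0.13037642 0.13171231 0.13305665]
wrist 1877 [0.13005717 0.13077637 0.13147336]
(np.float64(0.006612141472800887), array([ 0.00454753, -0.00568178,  0.99997352]), 30475, array([0.49988436, 0.33107096, 0.09436335])) [  6.65611575   8.13361829 -28.63366678] 0.2531562557594351
vial [0.55018681 0.51724883 0.08790519] [0.54969158 0.51671365 0.08861288]
jar [0.4109422  0.54860142 0.10245098] [0.41005827 0.54720649 0.10416013]
tape [0.36448466 0.03547787 0.01289259] [0.36527066 0.03563488 0.01093093]
```

View pics/s9.png

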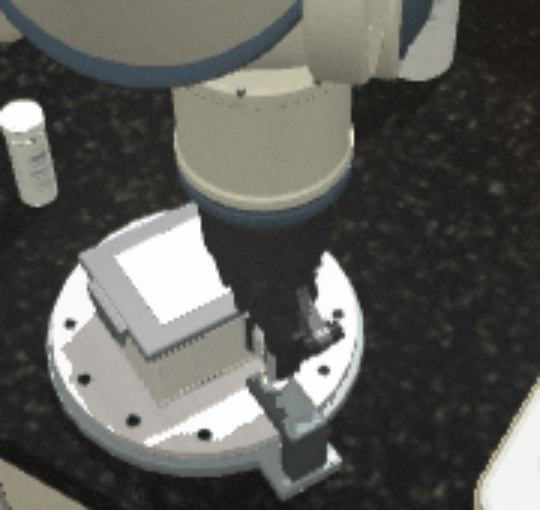

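The pin is at its upper stop: the force jumped from about 8 to 28 N, and the knob top is at about 0.131. I'll ease off about 1 mm so the grip can't creep, then check again.

```bash
python3 -m inch '[{"translation":[0,0,-0.025],"twist":[0,0,0],"gripper":0},{"translation":[0,0,0],"twist":[0,0,0],"gripper":0},{"translation":[0,0,0],"twist":[0,0,0],"gripper":0},{"translation":[0,0,0],"twist":[0,0,0],"gripper":0},{"translation":[0,0,0],"twist":[0,0,0],"gripper":0},{"translation":[0,0,0],"twist":[0,0,0],"gripper":0},{"translation":[0,0,0],"twist":[0,0,0],"gripper":0},{"translation":[0,0,0],"twist":[0,0,0],"gripper":0}]' 80
python3 - <<'E'
from h import *
p,W=cloud("wrist"); V=W.reshape(-1,3); K=V[(np.hypot(V[:,0]-.4535,V[:,1]-.2415)<.009)&(V[:,2]>.105)&(V[:,2]<.145)]
print(np.percentile(K[:,2],[10,50,90]),lid(W)[0],readout.observe()["force"],readout.observe()["finger_gap"])
E
```

```text
time_s: 11.75
tool_pos: [0.4536, 0.2422, 0.0604]
tool_rot: [0.232, 0.973, 0.001, 0.0]
force: [3.4, 5.8, -9.5]
finger_gap: 0.251
[0.12990797 0.13068631 0.13138698] 0.006944244601851672 [ 2.67861022  5.96033303 -9.85551658] 0.2506945341586372
```

The pin is still up and the force is about 9.5 N, close to the spring load alone. Handing in.

```bash
python3 -c "
from workcell import arm; print(arm.close_job())"
```

```text
the job is handed in; nothing more can be done
None
```

I pressed the lid shut past its catch, then gripped the knob with 80 N and pulled the index pin up to its stop. I handed the job in at about 12 s, still holding it there.

**Last checks:**
- **Lid:** about 0.007 rad by the wrist camera, after a firm 33 N stop when I pressed it.
- **Pin:** the knob top is at about 0.131 m, against 0.116 m seated, so the pin is lifted about 15 mm. The pull had risen to 28 N at the stop. I eased off 1 mm and it settled at about 9.5 N, close to the spring load alone.
- **Grip:** the fingers are on the knob at about 21 mm opening. That reads less than the knob's 24 mm diameter, but the pictures show the knob between the pads.
- **Bystanders:** the vial, sample tube and tape are unmoved within about 2 mm.

**What disagreed:** the reported TCP height is about 38 mm below the fingertips both cameras show. I only noticed this during the first press, which stopped short at about 0.65 rad. I then corrected all heights by that offset.

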